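# Stand the check spindle on the raising table and test it for wobble

## Robot

A 7-joint arm with a two-finger parallel gripper is mounted at the origin on a cart in front of the work surface, level with it; the furniture and walls round the work are solid. World frame = base frame: x ahead of the robot, y to its left, z up, the work surface at z = 0. Lengths are in m, angles in rad, forces in N, time in s.
With the tool pointing down it reaches from about 0.4 to 0.925 m from the base axis. Payload 4.1 kg.
Tool frame: the origin (TCP) lies midway between the tips of the shut fingers; the grasp point (between the pads) lies 19 mm behind it; z points along the fingers, y is the line along which they close (so a half turn about z gives the same grasp; the last joint's range is limited). The gripper opens to 85 mm and grips with 20 to 120 N. Pads are 22 mm wide; open, the fingers measure 114 mm over their backs; the gripper's body (76 mm by 85 mm) begins 54 mm behind the grasp point. The pads swing forward as they close: fully open they stand 13 mm farther back than shut.
Start: joints at [-1.203, 0.398, 0.045, 1.537, -0.019, 1.207, -0.051], TCP at [0.293, 0.581, 0.231] pointing down, gripper open.
Joint ranges: [-2.82, 2.82], [-0.49, 2.23], [-1.37, 1.46], [0, 2.46], [-1.36, 4.5], [0.23, 2], [-2.94, 2.94]. Speed limits (rad/s): [2.57, 2.57, 3.14, 3.14, 3.14, 3.14, 3.14].

## Interface

Orientations are given as a rotation vector (axis times angle).
In Python, from plant import * gives the robot as it stands.
- The arm moves only by the tool apply_moves, never from a script. Its argument "rows" is a list of rows, each a list of 3 entries, a list of its own where there are three numbers: the turn, a rotation vector about the world's x, y, z each as a share of 4 degrees, from -1 to 1, then the shift along the world's x, y, z each as a share of 0.03 m, from -1 to 1, then the opening, from -1 (shut) to 1 (fully open), so that 0 is half open. A call has 1 to 20 rows; each row shifts and turns the commanded pose from where the row before left it; what a row does not reach is not made up. A row lasts 1/10 s, in which the tool goes at most 50 mm and 8.59 degrees, less where a joint would pass 70% of its speed; a pose out of reach is approached as far as the arm can. A call with a number of a shift or a turn outside -1 to 1 is refused whole. A call with a gripper value outside its range is refused whole. The fingers move at their own pace and stop on an object; "force" is the grip in N (left out, the last holds). Time passes only in rows, so rows that do not move let the fingers close. It gives the time, the measured TCP pose, the force, the opening and the grip force at its end, in the units of the state.
- state(): the state, without advancing time (a new reading comes with each control period).
- snapshot(name): name is "scene" or "top" or "wrist"; returns (picture, depth): 400x640x3 uint8, blue, green, red; 400x640 float32, m along the optical axis (not along the pixel's ray), 0 where there is no reading.
- calibration(name): a dict with "fov_y" (degrees; the focal length in pixels is half the picture's height over the tangent of half this angle, whatever the lens; pixels are square), "cx", "cy" (the principal point, pixels), "T" (4x4, takes a point from camera to world coordinates). Camera axes: x right, y down, z forward; pixel columns grow to the right and rows downward; lengths in m; the calibration is good to about 2 mm. The wrist camera is an equidistant fisheye: a pixel r from the principal point sees the ray r / f radians off the axis. A picture is of the moment at which its call begins: read the wrist's pose just before it. calibration takes no time and is no camera call; for the wrist camera it gives the pose at the moment of the call.
- close_job(): hands the job in; it is judged then, once.
Trained networks look in the newest picture that a camera, given by its name, has taken for a name from the list of things; names that differ only in an ending like _2 or _b are one class to them, and where a whole thing is asked for, a point or a joint stands for the part that bears it (a point fixed in the world has none). Each returns a list of dicts, best first, with "p" (0 to 1); they miss things now and then, are a little off and sometimes report something else, mostly with a low value. They report only what shows in the picture. A call takes as long as a camera call. They do not tell look-alikes from the thing itself.
- silhouettes(camera, label): "region" (400x640 bool, what is visible of it).
- landmark_of(camera, label): "position" ([x, y, z] in m, in the coordinates of the camera as it stood for that picture, good to about 4 mm: a listed point, or the origin of a listed thing).
The state is a dict: "clock": time; "joint_pos": joint angles; "qd": joint speeds; "joint_efforts": joint torques, N m; "tcp_pos": TCP position; "orientation": TCP orientation; "force": force on the tool from outside, world axes, zero at the start; "ft_torque": the same for the moment, N m; "finger_gap": opening from 0.0 (shut) to 1.0 (fully open); "grasp_force": force on a finger pad.
Only numpy, scipy, OpenCV 4.12 (cv2) and the standard library are available. Lean on these libraries where they do the work, as an engineer would, in place of code of your own. Each camera call takes 0.05 s, during which the arm holds its last target. There are 200 camera calls.

## Task

Take the steel check spindle out of its blue cradle and stand it upright on its small foot inside the red ring on the plate of the green raising table; the plate has been left at some unknown height, so feel for it and set the spindle down gently. Let go of it so that it stands free, then with the gripper's closed fingertips press straight down on top of its head with about 10 N, for about a second, to check that it does not rock, and leave it standing there untouched. Do not drop the spindle on the bench and do not disturb the oil bottle, the blue carton or the round test block.

Things in the scene. Friction and masses are not known exactly. Their poses are not given: they have to be found in the camera images.
- spindle: Loose turned steel spindle, 140 mm long, 0.24 to 0.44 kg, balance point about 75 mm from the foot. Origin at the centre of the foot's underside, z axis along it to the head. From the foot: foot 24 mm diameter, neck 16 mm (14 to 44 mm), straight grip section 30 mm diameter (58 to 106 mm, brass bands near its ends), upper neck 18 mm (113 to 128 mm), flat head 22 mm. Starts lying level in the cradle.
- spindle_mid (a point): Centre of the spindle, on its axis half-way along, 70 mm from the foot (z axis towards the head).
- spindle_head (a point): Centre of the flat top of the spindle's head, 140 mm from the foot (z axis along the spindle, away from the foot).
- spindle_foot (a point): Centre of the flat underside of the spindle's foot (same point as the spindle's origin).
- cradle: Fixed blue cradle, base plate 150x60x10 mm, two vee posts (12 mm thick, at most 50 mm wide, up to 62 mm above the bench) under the spindle's two necks; the grip section lies free between them. Origin under its centre. The spindle lies along its y axis, 55 mm above the bench, head to +y, roughly to the robot's left.
- stand: Fixed green raising table: round foot 92 mm across, column, and a flat round steel plate 84 mm in diameter, 10 mm thick. The plate keeps the height it was left at: its upper face is 46 to 76 mm above the bench, not reported. A red ring of 57 mm inside diameter marks its middle. Origin on the vertical axis at bench level.
- stand_axis (a point): Point on the raising table's vertical axis at bench level, straight below the centre of the red ring.
- oil_bottle: Loose squeeze bottle with a red spout, 48 mm diameter, 160 mm tall, a bystander. Origin under its centre.
- carton: Loose blue carton with an orange top, 70x52x89 mm, a bystander. Origin under its centre.
- test_block: Loose flat round steel test block, 64 mm diameter, 15 mm tall, a bystander. Origin under its centre.
Mind the look-alikes: they are no part of the job. Leave any pink or yellow look-alike of the stand alone.

How it is judged:
By the outcome, as a careful person would: the job done as asked, in the order asked, and still so for the second after the job is handed in, with the robot touching nothing.
It also fails if it takes over 69 s, if anything falls off the work surface, if the arm or the gripper's body presses on something with over 40 N, if the wrist force passes 120 N, or if a joint passes its speed limit or range.

## Working session

There is one attempt and no reset: what is moved stays moved. The work goes in short steps, Python scripts to look and compute and a tool call to move; the robot and the scene stay as the last step left them, time stands still between calls to the robot, and variables do not carry over. Pictures are saved under pics/ and viewed, at most 10 in all, crops included, and the job is handed in when it is done.

Besides the shell and the picture viewer there is one more tool, called after ">>>" by a JSON object that holds its "name" and its "arguments". apply_moves: Moves the arm, as the interface text tells. Its arguments: {"type":"object","properties":{"rows":{"type":"array"},"force":{"type":"number"}},"required":["rows"]}

```bash
mkdir -p pics; ls; cat > h.py <<'E'
from plant import *
import numpy as np, cv2
from scipy.spatial.transform import Rotation as R
def world(cam,p,T=None):
    T=calibration(cam)["T"] if T is None else T
    T=np.array(T); return T[:3,:3]@np.array(p)+T[:3,3]
def cloud(cam,dep,mask=None):
    c=calibration(cam); f=200/np.tan(np.radians(c["fov_y"]/2))
    v,u=np.nonzero((dep>0)&(mask if mask is not None else True))
    d=dep[v,u]; P=np.c_[(u-c["cx"])/f*d,(v-c["cy"])/f*d,d]; T=np.array(c["T"])
    return P@T[:3,:3].T+T[:3,3],u,v
E
python3 - <<'E'
from h import *
s=state(); print({k:np.round(v,3) for k,v in s.items()})
for n in ["scene","top"]:
    im,d=snapshot(n); cv2.imwrite(f"pics/{n}0.png",im); np.save(n,d)
    print(n,calibration(n)["fov_y"],np.round(calibration(n)["T"],3).tolist())
    for l in ["spindle_mid","spindle_head","spindle_foot","cradle","stand","oil_bottle","carton","test_block"]:
        print(l,[(round(x["p"],2),np.round(world(n,x["position"]),3).tolist()) for x in landmark_of(n,l)[:3]])
E
```

```text
pics
{'clock': np.float64(0.0), 'joint_pos': array([-1.203,  0.399,  0.045,  1.538, -0.019,  1.207, -0.051]), 'qd': array([-0.001, -0.001, -0.   ,  0.001,  0.   ,  0.001, -0.   ]), 'joint_efforts': array([ 0.0000e+00, -4.7513e+01,  1.3650e+00, -2.5421e+01,  1.2000e-02,
        9.0000e-03,  0.0000e+00]), 'tcp_pos': array([0.292, 0.58 , 0.23 ]), 'orientation': array([-7.260e-01, -3.056e+00,  3.000e-03]), 'force': array([ 0.189,  0.76 , -0.46 ]), 'ft_torque': array([-0.006,  0.055, -0.013]), 'grasp_force': np.float64(0.0), 'finger_gap': np.float64(1.001)}
scene 45.464530157412895 [[0.45, -0.645, 0.618, 0.018], [-0.893, -0.312, 0.325, -0.457], [-0.017, -0.698, -0.716, 0.717], [0.0, 0.0, 0.0, 1.0]]
spindle_mid [(0.58, [0.6, -0.236, 0.054])]
spindle_head [(0.6, [0.617, -0.167, 0.056])]
spindle_foot [(0.55, [0.576, -0.3, 0.052])]
cradle []
stand [(0.73, [0.611, -0.063, 0.005]), (0.63, [0.486, -0.094, 0.001]), (0.57, [0.472, 0.055, -0.001])]
oil_bottle [(0.95, [0.732, -0.009, 0.004]), (0.31, [0.575, -0.298, 0.053])]
carton [(0.74, [0.76, -0.112, -0.001])]
test_block [(0.76, [0.729, -0.28, 0.005])]
top 44.007078929409126 [[0.028, -0.996, 0.088, 0.531], [-1.0, -0.027, 0.012, -0.149], [-0.01, -0.089, -0.996, 1.068], [0.0, 0.0, 0.0, 1.0]]
spindle_mid [(0.59, [0.599, -0.233, 0.049])]
spindle_head [(0.68, [0.616, -0.169, 0.054])]
spindle_foot [(0.81, [0.573, -0.302, 0.054])]
cradle [(0.57, [0.6, -0.231, -0.0]), (0.54, [0.465, -0.255, 0.002])]
stand [(0.76, [0.462, -0.257, 0.003]), (0.68, [0.621, -0.067, 0.002]), (0.61, [0.488, -0.099, -0.001])]
oil_bottle [(0.63, [0.74, -0.012, -0.0])]
carton [(0.9, [0.763, -0.114, -0.001])]
test_block [(0.66, [0.728, -0.279, 0.003])]
```

View pics/scene0.png

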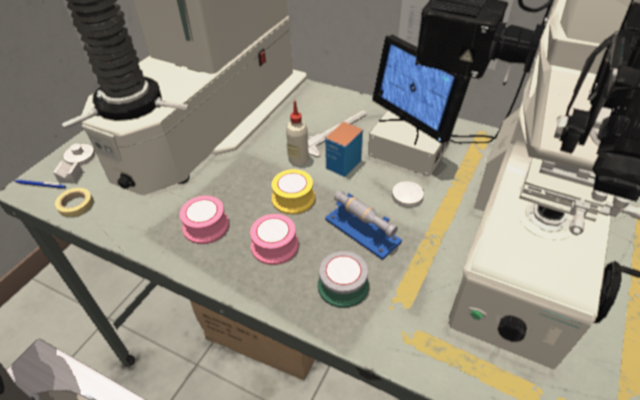

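View pics/top0.png

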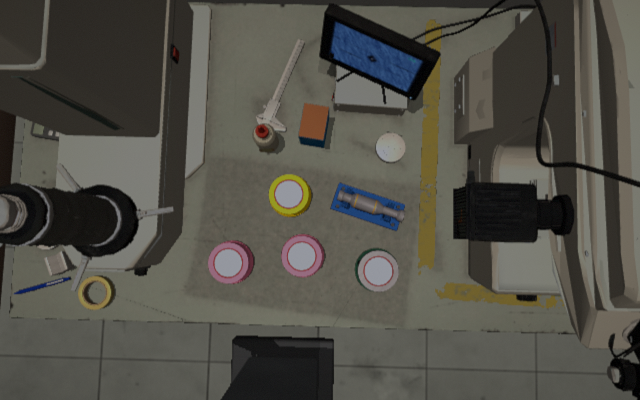

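The scene picture shows four round stands. Three are look-alikes: yellow at (292,190), pink at (203,218) and pink at (273,237). The fourth is the green stand with the red ring, at scene (343,277) and top (378,270), and I choose that one. The spindle in its blue cradle is at scene (365,213) and top (370,205). Next I check the choice in a close crop and measure.

```bash
python3 - <<'E'
from h import *
im=cv2.imread("pics/top0.png"); sc=cv2.imread("pics/scene0.png")
a=cv2.resize(im[170:310,310:430],None,fx=3.2,fy=3.2,interpolation=2);b=cv2.resize(sc[180:310,290:420],None,fx=3.2,fy=3.2,interpolation=2)
h=min(len(a),len(b)); cv2.imwrite("pics/crop.png",np.hstack([a[:h],b[:h]]))
PT=[]
for n,i in (("top",im),("scene",sc)):
    d=np.load(n+".npy"); P,u,v=cloud(n,d); PT.append(P); C=i[v,u].astype(int)
    # plate by depth
    m=(np.hypot(P[:,0]-.465,P[:,1]+.257)<.06)&(P[:,2]>.035)
    z=np.median(P[m,2]); q=P[m&(abs(P[:,2]-z)<.006)]; c,r=cv2.minEnclosingCircle(q[:,:2].astype(np.float32))
    red=m&(C[:,2]-C[:,1]>40)&(C[:,2]-C[:,0]>40); rr=P[red]
    print(n,"plate z",z,"mean",q.mean(0).round(4),"circ",np.round(c,4),r,"red",red.sum(),rr.mean(0).round(4) if len(rr) else 0, cv2.minEnclosingCircle(rr[:,:2].astype(np.float32)) if len(rr)>4 else 0)
    # spindle
    m=(abs(P[:,0]-.6)<.06)&(abs(P[:,1]+.235)<.1)&(P[:,2]>.05)&~((C[:,0]-C[:,2])>35)
    q=P[m]; w=q[:,:2].mean(0); e=np.linalg.svd(q[:,:2]-w)[2][0] if len(q)<4000 else 0; e=e*np.sign(e[1]); t=(q[:,:2]-w)@e
    print("spindle c",w,e,t.min(),t.max(),"mid",w+e*(t.min()+t.max())/2,"ztop",np.percentile(q[:,2],98))
P=np.vstack(PT)
gx=np.arange(.1,.95,.05); gy=np.arange(.6,-.7,-.05)
print("y:",[round(y,2) for y in gy])
for x in gx[::-1]:
    print("%.2f"%x," ".join("%4d"%(1000*np.max(s)) if len(s:=P[(abs(P[:,0]-x)<.025)&(abs(P[:,1]-y)<.025)][:,2]) else "   ." for y in gy))
E
```

```text
top plate z 0.04771607504516351 mean [ 0.4658 -0.2535  0.0477] circ [ 0.4656 -0.2536] 0.04197709262371063 red 82 [ 0.4649 -0.2513  0.0475] ((0.46485456824302673, -0.25397592782974243), 0.030819319188594818)
spindle c [ 0.57991864 -0.29399346] [0.31089077 0.95044565] -0.050572685865284024 0.13163939062877902 mid [ 0.59252008 -0.25546871] ztop 0.4896883064672431
scene plate z 0.04894967537172845 mean [ 0.46   -0.2544  0.0488] circ [ 0.4622 -0.2535] 0.043134722858667374 red 130 [ 0.4632 -0.2534  0.0491] ((0.4623037576675415, -0.25263187289237976), 0.03188122808933258)
spindle c [ 0.58549491 -0.24638641] [0.34398743 0.93897425] -0.0969937468331116 0.08546071262346255 mid [ 0.5835113  -0.25180102] ztop 0.4897289159343078
y: [np.float64(0.6), np.float64(0.55), np.float64(0.5), np.float64(0.45), np.float64(0.4), np.float64(0.35), np.float64(0.3), np.float64(0.25), np.float64(0.2), np.float64(0.15), np.float64(0.1), np.float64(0.05), np.float64(-0.0), np.float64(-0.05), np.float64(-0.1), np.float64(-0.15), np.float64(-0.2), np.float64(-0.25), np.float64(-0.3), np.float64(-0.35), np.float64(-
[... 1693 characters left out ...]
    5  545  517    5    5
0.30 -786 -791 -790 -790 -787 -791 -790    .    .    .    .    .    .    .    .    .    .    .    .    .    .    .    .    .    .    .
0.25    .    .    .    .    .    .    .    .    .    .    .    .    .    .    .    .    .    .    .    .    .    .    .    .    .    .
0.20 -792 -787 -787 -789 -787 -790 -790 -789 -789 -792 -789 -789 -788 -790 -784 -790 -789 -788 -788 -788 -786 -787 -788 -789 -789 -785
0.15 -786 -787 -789 -789 -785 -786 -786 -787 -703    4    4    4    4    4 -690 -687 -692 -785 -789 -789 -787 -789 -788 -788 -786 -787
0.10 -791 -788 -790 -785 -787 -789 -788 -790 -699    5   16   20   16    2 -249 -686 -692 -787 -785 -786 -786 -786 -790 -785 -788 -788
```

View pics/crop.png

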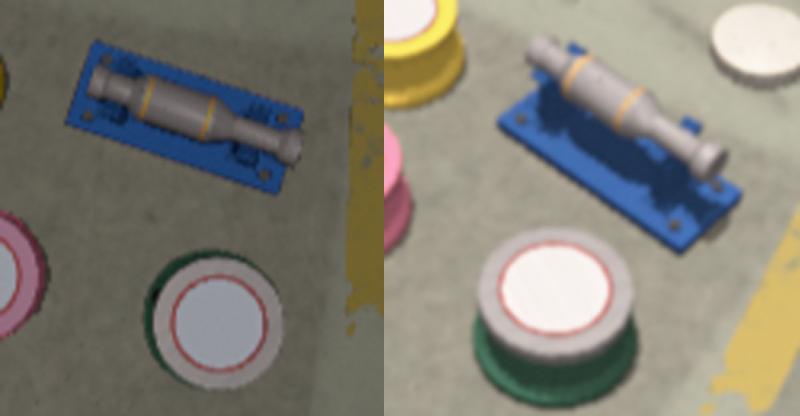

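The crop shows the green table with its red ring, and the spindle lying with its thin neck and foot at the lower right and its head at the upper left. The plate is at about (0.4635, -0.253) and its depth reads about 0.048 m high. I move clear first, keeping inside the left instrument.

>>> {"name": "apply_moves", "arguments": {"rows": [[[0, 0, -1], [0, -1, 1], 1], [[0, 0, -1], [0, -1, 1], 1], [[0, 0, -1], [0, -1, 1], 1], [[0, 0, -1], [0, -1, 1], 1], [[0, 0, -1], [0, -1, 0], 1], [[0, 0, -1], [0, -1, 0], 1], [[0, 0, -1], [0, -1, 0], 1], [[0, 0, -1], [0, -1, 0], 1], [[0, 0, -1], [0, -1, 0], 1], [[0, 0, -1], [0, -1, 0], 1], [[0, 0, -1], [0.7, -1, 0], 1], [[0, 0, -1], [0.7, -1, 0], 1], [[0, 0, -1], [0.7, -1, 0], 1], [[0, 0, -1], [0.7, -1, 0], 1], [[0, 0, -1], [0.7, -1, 0], 1], [[0, 0, -1], [0.7, -1, 0], 1], [[0, 0, -1], [0.7, -1, 0], 1], [[0, 0, -1], [0.7, -1, 0], 1], [[0, 0, -1], [0.7, -1, 0], 1], [[0, 0, -1], [0.7, -1, 0], 1]], "force": 60}}

```text
clock: 2.9
tcp_pos: [0.5032, -0.0208, 0.3517]
orientation: [2.523, 1.871, 0.002]
force: [0.4, 0.0, -0.2]
finger_gap: 0.998
grasp_force: 0.0
```

```bash
cat > look.py <<'E'
from h import *
def look(labels,name=None):
    s=state(); print("t",round(float(s["clock"]),2),"q",np.round(s["joint_pos"],3).tolist(),"tcp",np.round(s["tcp_pos"],4).tolist())
    M=R.from_rotvec(s["orientation"]).as_matrix(); print("toolx",M[:,0].round(3),"y",M[:,1].round(3),"z",M[:,2].round(3),"F",np.round(s["force"],1))
    open("q.log","a").write(repr((np.array(s["joint_pos"]).tolist(),np.array(s["tcp_pos"]).tolist(),np.array(s["orientation"]).tolist()))+"\n")
    if labels:
        T=calibration("wrist")["T"]; im,d=snapshot("wrist")
        if name: cv2.imwrite(f"pics/{name}.png",im)
        for l in labels: print(l,[(round(x["p"],2),np.round(world("wrist",x["position"],T),4).tolist()) for x in landmark_of("wrist",l)[:4]])
        return im,d,T
E
python3 -c "
from look import *
look(['spindle_mid','spindle_head','spindle_foot','stand','cradle'],'w1')"
```

```text
t 2.9 q [-0.692, 0.066, 0.692, 1.71, -0.044, 1.38, -0.288] tcp [0.5032, -0.0208, 0.3517]
toolx [0.291 0.957 0.001] y [ 0.957 -0.291  0.001] z [ 0.001  0.001 -1.   ] F [ 0.4  0.  -0.2]
spindle_mid [(0.65, [0.6003, -0.2337, 0.0543])]
spindle_head [(0.67, [0.6165, -0.1646, 0.0589])]
spindle_foot [(0.65, [0.5766, -0.3, 0.0543])]
stand [(0.91, [0.4712, 0.0539, -0.0042]), (0.7, [0.6162, -0.0662, -0.0011]), (0.64, [0.464, -0.2506, 0.0002]), (0.58, [0.4852, -0.0946, -0.0016])]
cradle [(0.93, [0.5951, -0.2298, -0.0032])]
```

View pics/w1.png

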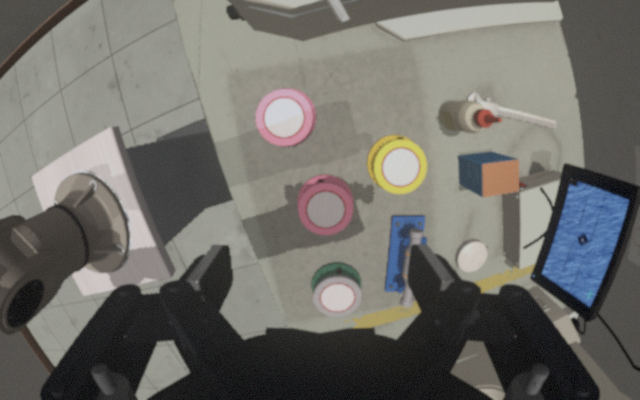

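```bash
cat > kin.py <<'E'
import numpy as np, itertools
from scipy.spatial.transform import Rotation as R
from scipy.optimize import least_squares
D=[([-1.203,.3985,.045,1.538,-.019,1.207,-.051],[.292,.5805,.2305],[-.726,-3.056,.003])]+[eval(l) for l in open("q.log")]
def rots(q,s):
    A=[];M=np.eye(3)
    for i,a in enumerate("zyzyzyz"):
        M=M@R.from_euler(a,s[i]*q[i]).as_matrix(); A.append(M)
    return A
def best():
    out=[]
    for s in itertools.product([1,-1],repeat=7):
        rel=[rots(d[0],s)[-1].T@R.from_rotvec(d[2]).as_matrix() for d in D]
        m=R.from_matrix(rel).mean().as_matrix()
        e=max(R.from_matrix(r@m.T).magnitude() for r in rel); out.append((e,s,m))
    return sorted(out,key=lambda o:o[0])
if __name__=="__main__":
    for e,s,m in best()[:4]:
        # pos = sum of link vectors (x,z offsets) in frames 0,2,4,7
        A=[];b=[]
        for q,p,o in D:
            F=rots(q,s)
            A.append(np.hstack([[[0],[0],[1]],F[1][:,[2]],F[3][:,[2]],F[1][:,[0]],F[6][:,[2]]])); b.append(p)
        x,res,rk,_=np.linalg.lstsq(np.vstack(A),np.hstack(b),rcond=None)
        print(round(e,4),s,np.round(m,3).tolist(),"L",x.round(4),"rk",rk,"err",np.abs(np.vstack(A)@x-np.hstack(b)).max())
E
python3 kin.py
```

```text
0.0004 (-1, 1, -1, 1, -1, 1, -1) [[0.0, -1.0, 0.0], [1.0, 0.0, -0.0], [0.0, 0.0, 1.0]] L [-9.85507e+01 -2.64000e-01  5.67400e-01  8.17000e-02 -9.92686e+01] rk 5 err 0.00962683698959299
0.0027 (-1, -1, -1, -1, -1, -1, -1) [[0.0, -1.0, 0.001], [1.0, 0.0, 0.001], [-0.001, 0.001, 1.0]] L [ 1.694329e+02  8.597000e-01 -6.224000e-01  1.431000e-01  1.701694e+02] rk 5 err 0.10341245607847985
0.026 (-1, 1, -1, 1, 1, 1, -1) [[-0.015, -1.0, 0.013], [0.998, -0.014, 0.059], [-0.059, 0.014, 0.998]] L [1.0853 0.4576 0.421  0.085  1.1016] rk 5 err 0.007658193518351952
0.0266 (-1, -1, -1, -1, 1, -1, -1) [[-0.015, -1.0, -0.012], [0.998, -0.014, -0.058], [0.058, -0.013, 0.998]] L [ 1.988  -0.585  -0.7023 -0.277   1.2669] rk 5 err 0.09564376944911301
```

>>> {"name": "apply_moves", "arguments": {"rows": [[[-0.895, 0.278, 0], [0.46, -0.69, -0.62], 1], [[-0.895, 0.278, 0], [0.46, -0.69, -0.62], 1], [[-0.895, 0.278, 0], [0.46, -0.69, -0.62], 1], [[-0.895, 0.278, 0], [0.46, -0.69, -0.62], 1], [[-0.895, 0.278, 0], [0.46, -0.69, -0.62], 1], [[-0.895, 0.278, 0], [0.46, -0.69, -0.62], 1], [[-0.895, 0.278, 0], [0.46, -0.69, -0.62], 1], [[-0.895, 0.278, 0], [0.46, -0.69, -0.62], 1], [[0, 0, 0], [0, 0, 0], 1]]}}

```text
clock: 4.1
tcp_pos: [0.6125, -0.1826, 0.1979]
orientation: [2.221, 1.66, -0.608]
force: [-0.1, 0.0, -0.1]
finger_gap: 0.998
grasp_force: 0.0
```

```bash
python3 - <<'E'
from look import *
im,d,T=look(['spindle_mid','spindle_head','spindle_foot','cradle'],'w2')
s=state(); M=R.from_rotvec(s["orientation"]).as_matrix(); print("cam in tool",M.T@(np.array(T)[:3,3]-s["tcp_pos"]))
# fisheye cloud of the spindle mask
c=calibration("wrist"); f=200/np.tan(np.radians(c["fov_y"]/2))
m=silhouettes("wrist","spindle"); print([round(x["p"],2) for x in m])
v,u=np.nonzero(m[0]["region"]&(d>0)); a=np.c_[u-c["cx"],v-c["cy"]]; r=np.hypot(*a.T); th=r/f
P=np.c_[a*(np.tan(th)/r)[:,None],np.ones(len(u))]*d[v,u][:,None]; P=P@np.array(T)[:3,:3].T+np.array(T)[:3,3]
P=P[(abs(P[:,0]-.6)<.08)&(abs(P[:,1]+.235)<.1)]
print(len(P)); 
for lo in np.arange(-.31,-.15,.01):
    q=P[(P[:,1]>=lo)&(P[:,1]<lo+.01)]
    if len(q)>3: print(round(lo+.005,3),len(q),"x",np.percentile(q[:,0],[2,50,98]).round(4),"ztop",np.percentile(q[:,2],95).round(4))
E
python3 kin.py|head -1
```

```text
t 4.1 q [-0.537, 0.601, 0.745, 1.599, 0.134, 1.177, -0.211] tcp [0.6125, -0.1826, 0.1979]
toolx [ 0.242  0.83  -0.502] y [ 0.958 -0.286 -0.011] z [-0.153 -0.478 -0.865] F [-0.1  0.  -0.1]
spindle_mid [(0.65, [0.5994, -0.2352, 0.0518])]
spindle_head [(0.82, [0.6136, -0.162, 0.0579])]
spindle_foot []
cradle [(0.74, [0.5966, -0.2303, -0.0009])]
cam in tool [ 0.07362997 -0.00063156 -0.13807279]
[0.91, 0.67]
3144
-0.305 10 x [0.5797 0.5841 0.5882] ztop 0.0655
-0.295 148 x [0.5679 0.5811 0.5892] ztop 0.067
-0.285 149 x [0.5695 0.5784 0.5887] ztop 0.0649
-0.275 101 x [0.5767 0.5843 0.5926] ztop 0.0632
-0.265 109 x [0.5796 0.5876 0.5954] ztop 0.063
-0.255 73 x [0.5723 0.5898 0.6012] ztop 0.0657
-0.245 169 x [0.5742 0.5963 0.6089] ztop 0.0697
-0.235 268 x [0.5788 0.5963 0.6111] ztop 0.0701
-0.225 283 x [0.5844 0.5994 0.6145] ztop 0.0701
-0.215 296 x [0.588  0.6029 0.6171] ztop 0.0701
-0.205 331 x [0.5916 0.6076 0.6208] ztop 0.0702
-0.195 419 x [0.5945 0.6068 0.6194] ztop 0.0692
-0.185 226 x [0.6031 0.6125 0.6215] ztop 0.0644
-0.175 238 x [0.6056 0.6163 0.6275] ztop 0.0661
-0.165 324 x [0.6075 0.6166 0.6267] ztop 0.066
0.0005 (-1, 1, -1, 1, -1, 1, -1) [[0.0, -1.0, 0.0], [1.0, 0.0, -0.0], [0.0, 0.0, 1.0]] L [ 0.2551  0.5205  0.5346 -0.0607  0.3313] rk 5 err 0.03802848657615726
```

View pics/w2.png

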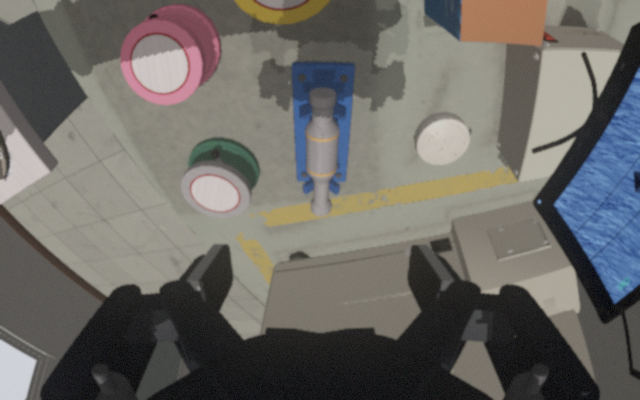

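>>> {"name": "apply_moves", "arguments": {"rows": [[[0, 0, 0], [-0.076, -0.247, -0.767], 1], [[0, 0, 0], [-0.076, -0.247, -0.767], 1], [[0, 0, 0], [-0.076, -0.247, -0.767], 1], [[0, 0, 0], [-0.076, -0.247, -0.767], 1], [[0, 0, 0], [-0.076, -0.247, -0.767], 1], [[0, 0, 0], [-0.076, -0.247, -0.767], 1], [[0, 0, 0], [-0.076, -0.247, -0.767], 1], [[0, 0, 0], [0, 0, 0], 1], [[0, 0, 0], [0, 0, 0], 1]], "force": 60}}

```text
clock: 5.3
tcp_pos: [0.5974, -0.2368, 0.0427]
orientation: [2.224, 1.653, -0.598]
force: [0.5, -0.4, 1.1]
finger_gap: 1.0
grasp_force: 0.0
```

>>> {"name": "apply_moves", "arguments": {"rows": [[[0, 0, 0], [-0.03, 0.08, -0.2], 1], [[0, 0, 0], [0, 0, 0], 1], [[0, 0, 0], [0, 0, 0], 1]]}}

```text
clock: 5.6
tcp_pos: [0.5968, -0.2339, 0.0361]
orientation: [2.223, 1.654, -0.598]
force: [0.4, 0.1, 0.4]
finger_gap: 1.0
grasp_force: 0.0
```

```bash
python3 -c "
from look import *
look([])
s=state();print(s['joint_efforts'],s['qd'],s['ft_torque'])"; python3 kin.py|head -1
```

```text
t 5.6 q [-0.421, 0.779, 0.677, 1.735, 0.077, 0.852, -0.224] tcp [0.5968, -0.2339, 0.0361]
toolx [ 0.248  0.83  -0.499] y [ 0.958 -0.288 -0.003] z [-0.147 -0.477 -0.866] F [0.4 0.1 0.4]
[-8.83533130e-02 -4.94556141e+01  1.40463629e+01 -1.62569708e+01
  1.47986658e+00  4.71821409e-01 -2.03482814e-03] [ 0.00441007  0.00334556  0.00391381  0.00102452  0.00285817 -0.00084664
  0.00110297] [ 0.46794112 -0.12719283 -0.02354686]
0.0006 (-1, 1, -1, 1, -1, 1, -1) [[0.0, -1.0, 0.0], [1.0, 0.0, -0.0], [0.0, 0.0, 1.0]] L [ 0.2549  0.5284  0.533  -0.0614  0.3378] rk 5 err 0.03777848242461174
```

>>> {"name": "apply_moves", "arguments": {"rows": [[[0, 0, 0], [0, 0, 0], -1], [[0, 0, 0], [0, 0, 0], -1], [[0, 0, 0], [0, 0, 0], -1], [[0, 0, 0], [0, 0, 0], -1], [[0, 0, 0], [0, 0, 0], -1], [[0, 0, 0], [0, 0, 0], -1], [[0, 0, 0], [0, 0, 0], -1], [[0, 0, 0], [0, 0, 0], -1]], "force": 60}}

```text
clock: 6.4
tcp_pos: [0.5969, -0.2346, 0.0358]
orientation: [2.223, 1.653, -0.598]
force: [1.7, -0.8, 2.4]
finger_gap: 0.332
grasp_force: 59.2
```

>>> {"name": "apply_moves", "arguments": {"rows": [[[0, 0, 0], [0, 0, 0.5], -1], [[0, 0, 0], [0, 0, 0.8], -1], [[0, 0, 0], [0, 0, 0.8], -1], [[0, 0, 0], [0, 0, 0.8], -1], [[0, 0, 0], [0, 0, 0.8], -1], [[0, 0, 0], [0, 0, 0.8], -1], [[0, 0, 0], [-0.5, 0.3, 0.8], -1], [[0, 0, 0], [-0.5, 0.3, 0.5], -1], [[0, 0, 0], [-0.5, 0.3, 0.5], -1], [[0, 0, 0], [-0.5, 0.3, 0], -1], [[0, 0, 0], [0, 0, 0], -1]]}}

```text
clock: 7.5
tcp_pos: [0.5328, -0.197, 0.2236]
orientation: [2.228, 1.657, -0.602]
force: [0.3, 0.2, -3.6]
finger_gap: 0.333
grasp_force: 60.1
```

```bash
python3 -c "
from look import *
look([]);s=state();print(s['finger_gap'],s['grasp_force'],s['ft_torque'])"
cat >> kin.py <<'E'
    e,s,m=best()[0]
    for cols in ([], ["0x"],["3x"],["5x"],["3x","5x"],["1y"],["3y"],["3x","0x"],["1y","3y"],["0y"],["5y"]):
        A=[];b=[]
        for q,p,o in D:
            F=[np.eye(3)]+rots(q,s)
            C=[F[0][:,2],F[2][:,2],F[4][:,2],F[2][:,0],F[7][:,2]]+[F[int(c[0])+1][:,"xyz".index(c[1])] for c in cols]
            A.append(np.array(C).T); b.append(p)
        A=np.vstack(A);b=np.hstack(b);x,_,rk,_=np.linalg.lstsq(A,b,rcond=None)
        print(cols,x.round(4),rk,len(b),"err",np.abs(A@x-b).max().round(5))
E
python3 kin.py|tail -11
```

```text
t 7.5 q [-0.627, 0.437, 0.814, 1.773, 0.22, 1.154, -0.239] tcp [0.5328, -0.197, 0.2236]
toolx [ 0.247  0.831 -0.497] y [ 0.957 -0.29  -0.009] z [-0.152 -0.474 -0.867] F [ 0.3  0.2 -3.6]
0.33267482464886095 60.09701192378998 [ 0.93901935 -0.37767469 -0.00238837]
['3x'] [ 0.254   0.5533  0.5347 -0.0601  0.3333  0.0269] 6 15 err 0.03664
['5x'] [ 0.2582  0.5254  0.5226 -0.0576  0.3396 -0.0074] 6 15 err 0.03789
['3x', '5x'] [ 0.2563  0.5504  0.527  -0.0595  0.3352  0.0275 -0.0079] 7 15 err 0.03661
['1y'] [ 0.2673  0.5304  0.4683 -0.0089  0.357  -0.0371] 6 15 err 0.0099
['3y'] [ 0.2515  0.5206  0.4861 -0.002   0.3297 -0.0407] 6 15 err 0.00496
['3x', '0x'] [ 2.540e-01  5.530e-01  5.347e-01 -6.060e-02  3.333e-01  2.680e-02
  5.000e-04] 7 15 err 0.03664
['1y', '3y'] [ 2.560e-01  5.230e-01  4.777e-01 -1.000e-04  3.373e-01 -1.110e-02
 -3.130e-02] 7 15 err 0.0001
['0y'] [ 0.2673  0.5304  0.4683 -0.0089  0.357  -0.0371] 6 15 err 0.0099
['5y'] [ 0.2552  0.5156  0.4884 -0.004   0.3305 -0.0387] 6 15 err 0.00441
```

```bash
cat > ik.py <<'E'
from kin import *
S=(-1,1,-1,1,-1,1,-1); LO=np.array([-2.82,-.49,-1.37,0,-1.36,.23,-2.94]);HI=np.array([2.82,2.23,1.46,2.46,4.5,2,2.94])
MT=np.array([[0,-1,0],[1,0,0],[0,0,1.]])
def fk(q):
    F=rots(q,S); sh=np.array([0,0,.256])-.0111*F[0][:,1]*1
    sh=np.array([0,0,.256]); el=sh+.523*F[1][:,2]-.0111*F[1][:,1]; wr=el+.4777*F[3][:,2]-.0313*F[3][:,1]
    return wr+.3373*F[6][:,2],F[6]@MT,el,wr
def step(q,p,M):
    for _ in range(30):
        P,Rm,_,_=fk(q); e=np.r_[p-P,.3*R.from_matrix(M@Rm.T).as_rotvec()]
        if np.abs(e).max()<1e-5: break
        J=[]
        for i in range(7):
            d=np.zeros(7);d[i]=1e-5;P2,R2,_,_=fk(q+d);J.append(np.r_[P2-P,.3*R.from_matrix(R2@Rm.T).as_rotvec()]/1e-5)
        J=np.array(J).T; q=np.clip(q+J.T@np.linalg.solve(J@J.T+1e-6*np.eye(6),e),LO,HI)
    return q,np.abs(e).max()
q0,p0,o0=D[-1]; M0=R.from_rotvec(o0).as_matrix(); q0=np.array(q0)
d=np.array([.305,.952,0]);d/=np.linalg.norm(d); st=M0.T@d; print("s in tool",st.round(3))
def final(az):
    b=np.arcsin(-st[2]); h=np.array([np.cos(az),np.sin(az),0]); tz=np.cos(b)*h-np.sin(b)*np.array([0,0,1]); tx=np.array([0,0,np.cos(b)])+np.sin(b)*h
    return np.c_[tx,np.cross(tz,tx),tz]
# rotation 1: tip up about d x z ; rotation 2: yaw
if __name__=="__main__":
  ax=np.cross(d,[0,0,1])
  for deg in list(range(72,-180,-20)):
   for sgn in (1,-1):
    yaw=np.radians(deg-72.2)+(2*np.pi if sgn<0 else 0)
    if sgn<0 and deg>-20: continue
    q=q0.copy(); worst=0; mar=9; p1=np.array([.5,-.12,.3]); 
    N=60
    for k in range(1,N+1):
        t=k/N; M=R.from_rotvec([0,0,yaw*t]).as_matrix()@R.from_rotvec(ax*np.pi/2*t).as_matrix()@M0
        q,e=step(q,p0+(p1-p0)*t,M); worst=max(worst,e)
    M1=M
    for z in (.1,.0):
      for k in range(1,21):
        t=k/20; pt=np.array([.4635,-.253,.128+z])+.021*M1[:,2]; ps=fk(q)[0]
        q,e=step(q,ps+(pt-ps)*t,M1); worst=max(worst,e)
    P,_,el,wr=fk(q); print(deg,sgn,"err",round(worst,4),"q",q.round(2),"margin",np.minimum(q-LO,HI-q).min().round(2),"el",el.round(2),"wr",wr.round(2))
E
python3 ik.py
```

```text
s in tool [ 0.867  0.016 -0.498]
72 1 err 0.0 q [ 0.47  0.79  0.56  1.77 -1.06  1.71  1.22] margin 0.29 el [ 0.33 -0.18  0.62] wr [ 0.38 -0.51  0.29]
52 1 err 0.0 q [ 0.44  0.72  0.64  1.99 -1.29  1.59  1.18] margin 0.07 el [ 0.31 -0.16  0.65] wr [ 0.29 -0.47  0.29]
32 1 err 0.0055 q [ 1.    0.5  -0.06  2.19 -1.36  1.06  1.06] margin 0.0 el [ 0.13 -0.22  0.72] wr [ 0.23 -0.4   0.29]
12 1 err 0.249 q [-1.23 -0.49  1.46  2.46 -1.36  0.23  1.6 ] margin 0.0 el [-0.07 -0.24  0.72] wr [ 0.27 -0.17  0.39]
-8 1 err 0.5739 q [-1.23 -0.49  1.46  2.46  3.14  0.54  2.27] margin 0.0 el [-0.07 -0.24  0.72] wr [ 0.27 -0.17  0.39]
-28 1 err 0.2403 q [-1.61 -0.49  1.37  2.46  2.1   1.36 -2.94] margin 0.0 el [ 0.02 -0.25  0.72] wr [ 0.31 -0.03  0.4 ]
-28 -1 err 0.105 q [0.15 0.26 0.2  2.46 3.02 0.82 1.56] margin 0.0 el [ 0.13 -0.03  0.76] wr [ 0.3  -0.15  0.33]
-48 1 err 0.2829 q [-2.23 -0.49  1.46  2.46  1.75  1.99 -2.94] margin 0.0 el [ 0.16 -0.19  0.72] wr [0.29 0.14 0.39]
-48 -1 err 0.0671 q [ 0.2   0.32 -0.19  2.46  2.18  0.94  1.87] margin 0.0 el [ 0.16 -0.04  0.75] wr [ 0.33 -0.05  0.31]
-68 1 
[... 688 characters left out ...]
 0.0702 q [-0.8   1.53  1.46  1.8  -0.5   1.26 -2.94] margin 0.0 el [0.37 0.37 0.28] wr [ 0.63 -0.03  0.25]
-128 -1 err 0.0 q [-0.21  0.72  0.28  1.78  0.63  1.41  2.21] margin 0.59 el [0.34 0.06 0.65] wr [ 0.63 -0.04  0.29]
-148 1 err 0.1053 q [-0.62  1.6   1.46  1.61 -0.56  1.61 -2.94] margin 0.0 el [0.43 0.29 0.24] wr [ 0.69 -0.11  0.22]
-148 -1 err 0.0029 q [-0.18  0.83  0.41  1.59  0.37  1.58  2.22] margin 0.42 el [0.38 0.06 0.61] wr [ 0.7  -0.11  0.29]
-168 1 err 0.1601 q [-0.44  1.65  1.46  1.47 -0.63  1.92 -2.94] margin 0.0 el [0.48 0.21 0.21] wr [ 0.72 -0.2   0.19]
-168 -1 err 0.0339 q [-0.29  1.08  0.89  1.44 -0.07  1.73  2.42] margin 0.27 el [0.45 0.12 0.5 ] wr [ 0.73 -0.2   0.29]
```

```bash
cat > plan.py <<'E'
from ik import *
M1=final(np.radians(-108)); 
# exact: make measured spindle axis vertical
v=M1@st; M1=R.align_vectors([[0,0,1]],[v])[0].as_matrix()@M1
rv=R.from_matrix(M1@M0.T).as_rotvec(); ang=np.linalg.norm(rv); print("rv",rv.round(4),"deg",np.degrees(ang).round(2),"n4",np.degrees(ang)/4, "unit",(rv/ang).round(4))
p1=np.array([.48,-.17,.28]); q=q0.copy(); N=45; pr=None
for k in range(1,N+1):
    t=k/N; M=R.from_rotvec(rv*t).as_matrix()@M0; qo=q; q,e=step(q,np.array(p0)+(p1-p0)*t,M)
    if k%5==0: P,_,el,wr=fk(q); s=M@st; g=P-.021*M[:,2]; print(k,e.round(5),"q",q.round(2),"dq",np.abs((q-qo)/.1).max().round(2),"wr",wr.round(2),"foot",(g-.08*s).round(3),"head",(g+.06*s).round(3))
print("target TCP above ring", (np.array([.4635,-.253,.048+.08])+.021*M1[:,2]).round(4), "M1z",M1[:,2].round(3))
E
python3 plan.py
```

```text
s in tool [ 0.867  0.016 -0.498]
rv [0.6899 2.1045 2.2147] deg 179.45 n4 44.86342461332105 unit [0.2203 0.6719 0.7071]
5 0.0 q [-0.54  0.46  0.72  1.71  0.22  1.27  0.09] dq 0.64 wr [ 0.61 -0.04  0.52] foot [ 0.527 -0.264  0.245] head [ 0.536 -0.125  0.25 ]
10 0.0 q [-0.48  0.48  0.65  1.66  0.25  1.38  0.4 ] dq 0.61 wr [ 0.63 -0.04  0.51] foot [ 0.541 -0.26   0.244] head [ 0.518 -0.123  0.261]
15 0.0 q [-0.44  0.51  0.58  1.62  0.3   1.47  0.7 ] dq 0.58 wr [ 0.65 -0.02  0.5 ] foot [ 0.552 -0.25   0.239] head [ 0.502 -0.124  0.274]
20 0.0 q [-0.42  0.53  0.51  1.61  0.36  1.54  0.98] dq 0.56 wr [ 0.66 -0.    0.49] foot [ 0.557 -0.236  0.23 ] head [ 0.49  -0.127  0.289]
25 0.0 q [-0.41  0.53  0.45  1.62  0.44  1.59  1.26] dq 0.55 wr [0.66 0.02 0.48] foot [ 0.556 -0.218  0.222] head [ 0.481 -0.133  0.304]
30 0.0 q [-0.41  0.53  0.38  1.65  0.53  1.62  1.53] dq 0.54 wr [0.65 0.04 0.46] foot [ 0.547 -0.199  0.214] head [ 0.477 -0.139  0.319]
35 0.0 q [-0.41  0.5   0.32  1.7   0.62  1.63  1.8 ] dq 0.54 wr [0.63 0.07 0.45] foot [ 0.532 -0.181  0.208] head [ 0.477 -0.146  0.332]
40 0.0 q [-0.42  0.46  0.26  1.76  0.7   1.62  2.08] dq 0.55 wr [0.61 0.09 0.45] foot [ 0.511 -0.165  0.207] head [ 0.48  -0.15   0.343]
45 0.0 q [-0.42  0.4   0.2   1.83  0.77  1.59  2.36] dq 0.58 wr [0.57 0.11 0.45] foot [ 0.486 -0.153  0.21 ] head [ 0.486 -0.153  0.35 ]
target TCP above ring [ 0.4577 -0.2703  0.1176] M1z [-0.275 -0.823 -0.498]
```

>>> {"name": "apply_moves", "arguments": {"rows": [[[0.22, 0.67, 0.705], [-0.04, -0.03, 0.04], -1], [[0.22, 0.67, 0.705], [-0.04, -0.03, 0.04], -1], [[0.22, 0.67, 0.705], [-0.04, -0.03, 0.04], -1], [[0.22, 0.67, 0.705], [-0.04, -0.03, 0.04], -1], [[0.22, 0.67, 0.705], [-0.04, -0.03, 0.04], -1], [[0.22, 0.67, 0.705], [-0.04, -0.03, 0.04], -1], [[0.22, 0.67, 0.705], [-0.04, -0.03, 0.04], -1], [[0.22, 0.67, 0.705], [-0.04, -0.03, 0.04], -1], [[0.22, 0.67, 0.705], [-0.04, -0.03, 0.04], -1], [[0.22, 0.67, 0.705], [-0.04, -0.03, 0.04], -1], [[0.22, 0.67, 0.705], [-0.04, -0.03, 0.04], -1], [[0.22, 0.67, 0.705], [-0.04, -0.03, 0.04], -1], [[0.22, 0.67, 0.705], [-0.04, -0.03, 0.04], -1], [[0.22, 0.67, 0.705], [-0.04, -0.03, 0.04], -1], [[0.22, 0.67, 0.705], [-0.04, -0.03, 0.04], -1], [[0.22, 0.67, 0.705], [-0.04, -0.03, 0.04], -1], [[0.22, 0.67, 0.705], [-0.04, -0.03, 0.04], -1], [[0.22, 0.67, 0.705], [-0.04, -0.03, 0.04], -1], [[0.22, 0.67, 0.705], [-0.04, -0.03, 0.04], -1], [[0.22, 0.67, 0.705], [-0.04, -0.03, 0.04], -1]]}}

```text
clock: 9.5
tcp_pos: [0.5117, -0.2167, 0.2476]
orientation: [-0.759, -2.558, 0.988]
force: [0.2, -0.3, -4.4]
finger_gap: 0.331
grasp_force: 60.2
```

>>> {"name": "apply_moves", "arguments": {"rows": [[[0.22, 0.67, 0.705], [-0.04, -0.03, 0.04], -1], [[0.22, 0.67, 0.705], [-0.04, -0.03, 0.04], -1], [[0.22, 0.67, 0.705], [-0.04, -0.03, 0.04], -1], [[0.22, 0.67, 0.705], [-0.04, -0.03, 0.04], -1], [[0.22, 0.67, 0.705], [-0.04, -0.03, 0.04], -1], [[0.22, 0.67, 0.705], [-0.04, -0.03, 0.04], -1], [[0.22, 0.67, 0.705], [-0.04, -0.03, 0.04], -1], [[0.22, 0.67, 0.705], [-0.04, -0.03, 0.04], -1], [[0.22, 0.67, 0.705], [-0.04, -0.03, 0.04], -1], [[0.22, 0.67, 0.705], [-0.04, -0.03, 0.04], -1], [[0.22, 0.67, 0.705], [-0.04, -0.03, 0.04], -1], [[0.22, 0.67, 0.705], [-0.04, -0.03, 0.04], -1], [[0.22, 0.67, 0.705], [-0.04, -0.03, 0.04], -1], [[0.22, 0.67, 0.705], [-0.04, -0.03, 0.04], -1], [[0.22, 0.67, 0.705], [-0.04, -0.03, 0.04], -1], [[0.22, 0.67, 0.705], [-0.04, -0.03, 0.04], -1], [[0.22, 0.67, 0.705], [-0.04, -0.03, 0.04], -1], [[0.22, 0.67, 0.705], [-0.04, -0.03, 0.04], -1], [[0.22, 0.67, 0.705], [-0.04, -0.03, 0.04], -1], [[0.22, 0.67, 0.705], [-0.04, -0.03, 0.04], -1]]}}

```text
clock: 11.5
tcp_pos: [0.4878, -0.2347, 0.2714]
orientation: [0.945, -2.013, 0.811]
force: [-0.3, 0.2, -4.8]
finger_gap: 0.33
grasp_force: 60.3
```

>>> {"name": "apply_moves", "arguments": {"rows": [[[0.22, 0.67, 0.705], [-0.04, -0.03, 0.04], -1], [[0.22, 0.67, 0.705], [-0.04, -0.03, 0.04], -1], [[0.22, 0.67, 0.705], [-0.04, -0.03, 0.04], -1], [[0.22, 0.67, 0.705], [-0.04, -0.03, 0.04], -1], [[0.22, 0.67, 0.705], [-0.04, -0.03, 0.04], -1], [[0, 0, 0], [0, 0, 0], -1], [[0, 0, 0], [0, 0, 0], -1]]}}

```text
clock: 12.2
tcp_pos: [0.4819, -0.2393, 0.278]
orientation: [1.285, -1.762, 0.721]
force: [0.3, -0.3, -4.3]
finger_gap: 0.335
grasp_force: 60.3
```

```bash
cat > chk.py <<'E'
from look import *
s=state(); M=R.from_rotvec(s["orientation"]).as_matrix(); st=np.array([.867,.016,-.498]); sp=M@(st/np.linalg.norm(st)); g=s["tcp_pos"]-.021*M[:,2]
print("nominal axis",sp.round(4),"foot",(g-.08*sp).round(4),"F",np.round(s["force"],1),"gap",s["finger_gap"])
for n in ("scene","top"):
    im,d=snapshot(n); cv2.imwrite(f"pics/{n}_up.png",im)
    pts={l:world(n,x[0]["position"]).round(4) for l in ("spindle_head","spindle_mid","spindle_foot") if (x:=landmark_of(n,l))}
    print(n,pts)
    m=silhouettes(n,"spindle")
    if m:
        P,u,v=cloud(n,d,m[0]["region"]); c=P.mean(0); P=P[np.linalg.norm(P-np.median(P,0),axis=1)<.09]
        print(" p",m[0]["p"],len(P),"z",np.percentile(P[:,2],[2,98]).round(3))
        z0,z1=np.percentile(P[:,2],[2,98])
        for z in np.arange(z0,z1,.014):
            q=P[(P[:,2]>=z)&(P[:,2]<z+.014)]
            if len(q)>4: print("  z %.3f"%(z+.007),q[:,:2].mean(0).round(4),q[:,:2].min(0).round(3),q[:,:2].max(0).round(3))
E
python3 -c "
from look import *
look([])"; python3 chk.py
```

```text
t 12.2 q [-0.334, 0.403, 0.248, 1.845, 0.825, 1.504, 2.423] tcp [0.4819, -0.2393, 0.278]
toolx [-0.144 -0.48   0.866] y [-0.949  0.315  0.017] z [-0.281 -0.819 -0.5  ] F [ 0.3 -0.3 -4.3]
nominal axis [ 4.0e-04 -2.9e-03  1.0e+00] foot [ 0.4878 -0.2218  0.2085] F [ 0.3 -0.3 -4.3] gap 0.33544006419559325
scene {'spindle_head': array([ 0.489 , -0.2239,  0.3517]), 'spindle_mid': array([ 0.4909, -0.2219,  0.2747]), 'spindle_foot': array([ 0.4871, -0.2198,  0.2035])}
 p 0.57 1152 z [0.219 0.349]
  z 0.226 [ 0.4815 -0.2237] [ 0.476 -0.233] [ 0.496 -0.211]
  z 0.240 [ 0.4812 -0.2236] [ 0.477 -0.229] [ 0.487 -0.216]
  z 0.254 [ 0.4806 -0.2249] [ 0.476 -0.231] [ 0.49  -0.216]
  z 0.268 [ 0.4811 -0.2329] [ 0.474 -0.236] [ 0.492 -0.224]
  z 0.282 [ 0.4824 -0.234 ] [ 0.467 -0.238] [ 0.494 -0.229]
  z 0.296 [ 0.4836 -0.2301] [ 0.472 -0.236] [ 0.523 -0.193]
  z 0.310 [ 0.4821 -0.2248] [ 0.471 -0.236] [ 0.547 -0.186]
  z 0.324 [ 0.4851 -0.222 ] [ 0.474 -0.234] [ 0.541 -0.196]
  z 0.338 [ 0.4808 -0.2249] [ 0.477 -0.233] [ 0.491 -0.214]
  z 0.352 [ 0.4862 -0.2222] [ 0.476 -0.233] [ 0.498 -0.212]
top {'spindle_head': array([ 0.4869, -0.2211,  0.3474]), 'spindle_foot': array([ 0.4867, -0.2197,  0.2085])}
 p 0.9 332 z [0.272 0.35 ]
  z 0.279 [ 0.4947 -0.2087] [ 0.483 -0.214] [ 0.503 -0.206]
  z 0.293 [ 0.4921 -0.2088] [ 0.478 -0.214] [ 0.503 -0.207]
  z 0.307 [ 0.4939 -0.2126] [ 0.477 -0.236] [ 0.504 -0.207]
  z 0.321 [ 0.4922 -0.2153] [ 0.477 -0.234] [ 0.504 -0.208]
  z 0.349 [ 0.4911 -0.2211] [ 0.481 -0.232] [ 0.501 -0.21 ]
```

>>> {"name": "apply_moves", "arguments": {"rows": [[[0, 0, 0], [-0.2, -0.27, 0], -1], [[0, 0, 0], [-0.2, -0.27, 0], -1], [[0, 0, 0], [-0.2, -0.27, 0], -1], [[0, 0, 0], [-0.2, -0.27, 0], -1], [[0, 0, 0], [0, 0, -0.6], -1], [[0, 0, 0], [0, 0, -0.6], -1], [[0, 0, 0], [0, 0, -0.6], -1], [[0, 0, 0], [0, 0, -0.6], -1], [[0, 0, 0], [0, 0, -0.6], -1], [[0, 0, 0], [0, 0, -0.6], -1], [[0, 0, 0], [0, 0, -0.4], -1], [[0, 0, 0], [0, 0, -0.4], -1], [[0, 0, 0], [0, 0, -0.3], -1], [[0, 0, 0], [0, 0, 0], -1], [[0, 0, 0], [0, 0, 0], -1], [[0, 0, 0], [0, 0, 0], -1]]}}

```text
clock: 14.3
tcp_pos: [0.4584, -0.2716, 0.1381]
orientation: [1.286, -1.762, 0.723]
force: [-0.2, 0.3, -4.3]
finger_gap: 0.332
grasp_force: 60.2
```

```bash
python3 chk.py; python3 - <<'E'
import cv2,numpy as np
a=cv2.imread("pics/scene_up.png")[120:320,240:440];b=cv2.imread("pics/top_up.png")[170:320,300:450]
cv2.imwrite("pics/place.png",np.hstack([cv2.resize(x,(400,400)) for x in (a,b)]))
E
```

```text
nominal axis [-4.e-04 -2.e-03  1.e+00] foot [ 0.4643 -0.2542  0.0686] F [-0.2  0.3 -4.3] gap 0.33227973474535194
scene {'spindle_head': array([ 0.4661, -0.255 ,  0.2099]), 'spindle_mid': array([ 0.4661, -0.2539,  0.1381]), 'spindle_foot': array([ 0.4638, -0.2515,  0.0621])}
 p 0.78 734 z [0.085 0.21 ]
  z 0.092 [ 0.4577 -0.2555] [ 0.453 -0.261] [ 0.465 -0.247]
  z 0.106 [ 0.4579 -0.2567] [ 0.455 -0.261] [ 0.465 -0.248]
  z 0.120 [ 0.4568 -0.2589] [ 0.455 -0.261] [ 0.459 -0.257]
  z 0.134 [ 0.4611 -0.2669] [ 0.453 -0.268] [ 0.474 -0.263]
  z 0.148 [ 0.4583 -0.265 ] [ 0.45  -0.269] [ 0.476 -0.257]
  z 0.162 [ 0.454  -0.2605] [ 0.447 -0.268] [ 0.469 -0.241]
  z 0.176 [ 0.4567 -0.2571] [ 0.448 -0.269] [ 0.474 -0.241]
  z 0.190 [ 0.4579 -0.256 ] [ 0.453 -0.262] [ 0.465 -0.246]
  z 0.204 [ 0.4614 -0.255 ] [ 0.452 -0.265] [ 0.474 -0.244]
top {'spindle_head': array([ 0.4632, -0.2551,  0.2028]), 'spindle_mid': array([ 0.4648, -0.2537,  0.1338]), 'spindle_foot': array([ 0.4638, -0.2514,  0.0689])}
 p 0.55 257 z [0.133 0.21 ]
  z 0.140 [ 0.4708 -0.2418] [ 0.459 -0.248] [ 0.48  -0.239]
  z 0.154 [ 0.4712 -0.2424] [ 0.459 -0.251] [ 0.48  -0.239]
  z 0.168 [ 0.472  -0.2477] [ 0.453 -0.268] [ 0.481 -0.239]
  z 0.182 [ 0.4698 -0.2486] [ 0.454 -0.265] [ 0.48  -0.241]
  z 0.196 [ 0.4693 -0.2445] [ 0.464 -0.247] [ 0.474 -0.243]
  z 0.210 [ 0.4669 -0.2537] [ 0.456 -0.264] [ 0.477 -0.243]
```

View pics/place.png

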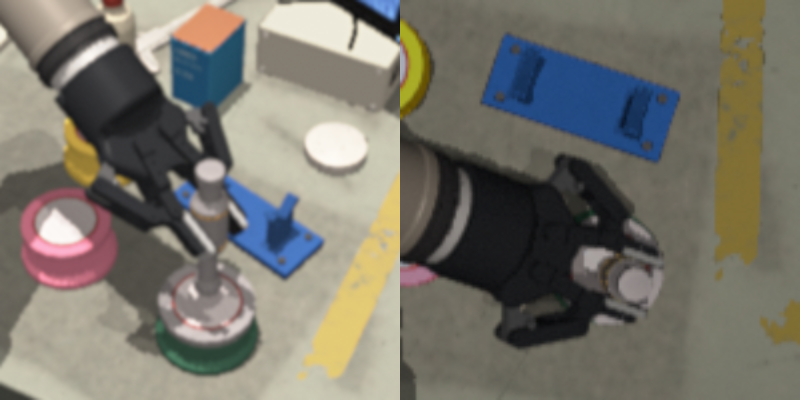

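The picture shows the spindle upright in the gripper, centred over the red ring of the green table (ring at crop left (207,300)), with the foot still above the plate. I now feel for the plate.

>>> {"name": "apply_moves", "arguments": {"rows": [[[0, 0, 0], [0, 0, -0.1], -1], [[0, 0, 0], [0, 0, -0.1], -1], [[0, 0, 0], [0, 0, -0.1], -1], [[0, 0, 0], [0, 0, -0.1], -1], [[0, 0, 0], [0, 0, -0.05], -1], [[0, 0, 0], [0, 0, 0], -1], [[0, 0, 0], [0, 0, 0], -1]]}}

```text
clock: 15.5
tcp_pos: [0.4581, -0.2715, 0.124]
orientation: [1.286, -1.761, 0.722]
force: [0.7, -0.6, -4.1]
finger_gap: 0.336
grasp_force: 60.3
```

>>> {"name": "apply_moves", "arguments": {"rows": [[[0, 0, 0], [0, 0, -0.05], -1], [[0, 0, 0], [0, 0, 0], -1], [[0, 0, 0], [0, 0, 0], -1]]}}

```text
clock: 15.8
tcp_pos: [0.458, -0.2715, 0.1225]
orientation: [1.286, -1.761, 0.722]
force: [-0.1, 0.4, -3.7]
finger_gap: 0.331
grasp_force: 60.3
```

>>> {"name": "apply_moves", "arguments": {"rows": [[[0, 0, 0], [0, 0, -0.05], -1], [[0, 0, 0], [0, 0, 0], -1], [[0, 0, 0], [0, 0, 0], -1]]}}

```text
clock: 16.1
tcp_pos: [0.458, -0.2715, 0.121]
orientation: [1.286, -1.761, 0.722]
force: [0.4, 0.9, -4.5]
finger_gap: 0.335
grasp_force: 60.3
```

Estimated foot height is now about 0.051.

>>> {"name": "apply_moves", "arguments": {"rows": [[[0, 0, 0], [0, 0, -0.04], -1], [[0, 0, 0], [0, 0, 0], -1], [[0, 0, 0], [0, 0, 0], -1]]}}

```text
clock: 16.4
tcp_pos: [0.458, -0.2714, 0.1197]
orientation: [1.286, -1.761, 0.722]
force: [0.0, 0.4, -4.3]
finger_gap: 0.334
grasp_force: 60.3
```

>>> {"name": "apply_moves", "arguments": {"rows": [[[0, 0, 0], [0, 0, -0.04], -1], [[0, 0, 0], [0, 0, 0], -1], [[0, 0, 0], [0, 0, 0], -1]]}}

```text
clock: 16.7
tcp_pos: [0.458, -0.2715, 0.1185]
orientation: [1.286, -1.761, 0.722]
force: [0.9, -0.6, -5.2]
finger_gap: 0.329
grasp_force: 60.3
```

>>> {"name": "apply_moves", "arguments": {"rows": [[[0, 0, 0], [0, 0, -0.03], -1], [[0, 0, 0], [0, 0, 0], -1], [[0, 0, 0], [0, 0, 0], -1]]}}

```text
clock: 17.0
tcp_pos: [0.4581, -0.2715, 0.1179]
orientation: [1.286, -1.761, 0.722]
force: [-0.0, 0.4, -3.2]
finger_gap: 0.334
grasp_force: 60.4
```

>>> {"name": "apply_moves", "arguments": {"rows": [[[0, 0, 0], [0, 0, -0.03], -1], [[0, 0, 0], [0, 0, 0], -1], [[0, 0, 0], [0, 0, 0], -1]]}}

```text
clock: 17.3
tcp_pos: [0.458, -0.2719, 0.1178]
orientation: [1.284, -1.76, 0.723]
force: [-0.4, 1.5, 3.7]
finger_gap: 0.334
grasp_force: 60.6
```

>>> {"name": "apply_moves", "arguments": {"rows": [[[0, 0, 0], [0, 0, 0.012], -1], [[0, 0, 0], [0, 0, 0], -1], [[0, 0, 0], [0, 0, 0], -1]], "force": 20}}

```text
clock: 17.6
tcp_pos: [0.458, -0.2718, 0.1178]
orientation: [1.285, -1.76, 0.723]
force: [-0.6, 0.7, 5.0]
finger_gap: 0.332
grasp_force: 60.7
```

>>> {"name": "apply_moves", "arguments": {"rows": [[[0, 0, 0], [0, 0, 0], -0.28], [[0, 0, 0], [0, 0, 0], -0.2], [[0, 0, 0], [0, 0, 0], 0], [[0, 0, 0], [0, 0, 0], 0.3], [[0, 0, 0], [0, 0, 0], 0.6], [[0, 0, 0], [0, 0, 0], 0.6], [[0, 0, 0], [0, 0, 0], 0.6], [[0, 0, 0], [0, 0, 0], 0.6]]}}

```text
clock: 18.4
tcp_pos: [0.4581, -0.2714, 0.1171]
orientation: [1.286, -1.761, 0.722]
force: [-0.1, -0.3, -0.0]
finger_gap: 0.8
grasp_force: 0.0
```

```bash
python3 chk.py; python3 -c "
from look import *
look([])"
```

```text
nominal axis [ 9.0e-04 -2.3e-03  1.0e+00] foot [ 0.4639 -0.254   0.0476] F [-0.1 -0.3 -0. ] gap 0.7996552580750269
scene {'spindle_head': array([ 0.4667, -0.2539,  0.1932]), 'spindle_mid': array([ 0.4628, -0.2539,  0.1169]), 'spindle_foot': array([ 0.4623, -0.2527,  0.045 ])}
 p 0.66 907 z [0.057 0.189]
  z 0.064 [ 0.457  -0.2556] [ 0.45  -0.264] [ 0.47  -0.243]
  z 0.078 [ 0.4568 -0.2558] [ 0.454 -0.261] [ 0.462 -0.248]
  z 0.092 [ 0.4565 -0.2559] [ 0.453 -0.262] [ 0.465 -0.248]
  z 0.106 [ 0.4509 -0.2573] [ 0.447 -0.267] [ 0.458 -0.244]
  z 0.120 [ 0.4511 -0.2577] [ 0.447 -0.268] [ 0.462 -0.243]
  z 0.134 [ 0.4519 -0.2582] [ 0.446 -0.268] [ 0.464 -0.243]
  z 0.148 [ 0.4526 -0.2583] [ 0.446 -0.268] [ 0.468 -0.239]
  z 0.162 [ 0.4558 -0.2557] [ 0.447 -0.267] [ 0.475 -0.239]
  z 0.176 [ 0.4554 -0.2562] [ 0.451 -0.263] [ 0.463 -0.245]
  z 0.190 [ 0.4599 -0.2539] [ 0.45  -0.264] [ 0.471 -0.243]
top {'spindle_head': array([ 0.4634, -0.2548,  0.1869]), 'spindle_mid': array([ 0.4652, -0.2547,  0.1149]), 'spindle_foot': array([ 0.4642, -0.251 ,  0.0483])}
 p 0.75 257 z [0.112 0.19 ]
  z 0.119 [ 0.4707 -0.2426] [ 0.458 -0.251] [ 0.48  -0.239]
  z 0.133 [ 0.4718 -0.2448] [ 0.457 -0.258] [ 0.48  -0.239]
  z 0.147 [ 0.469  -0.2466] [ 0.452 -0.267] [ 0.48  -0.239]
  z 0.161 [ 0.4685 -0.2485] [ 0.452 -0.267] [ 0.479 -0.239]
  z 0.189 [ 0.4654 -0.2531] [ 0.455 -0.263] [ 0.476 -0.243]
t 18.9 q [-0.279, 0.617, 0.244, 1.982, 0.865, 1.232, 2.19] tcp [0.4581, -0.2715, 0.1172]
toolx [-0.142 -0.479  0.866] y [-0.949  0.314  0.018] z [-0.28 -0.82 -0.5 ] F [-0.3 -0.   0.3]
```

```bash
cat > plan2.py <<'E'
from ik import *
q=np.array(D[-1][0]); p=np.array(D[-1][1]); M=R.from_rotvec(D[-1][2]).as_matrix()
def go(dp,rv,N,l):
    global q,p,M
    for k in range(N):
        qo=q; p=p+np.array(dp)/N; M=R.from_rotvec(np.array(rv)/N).as_matrix()@M; q,e=step(q,p,M)
    P,_,el,wr=fk(q); print(l,e.round(5),"q",q.round(2),"dq",np.abs((q-qo)/.1).max().round(2),"wr",wr.round(2),"tcp",P.round(3))
z=M[:,2]; go(-.07*z,[0,0,0],7,"back"); go([0,0,.1],[0,0,0],6,"up")
a=np.cross(M[:,2],[0,0,-1]); rv=a/np.linalg.norm(a)*np.arccos(-M[2,2]); print("rot rows",np.degrees(rv)/4)
go(np.array([.464,-.254,.25])-p,rv,15,"rot"); go([0,0,-.062],[0,0,0],5,"press"); print(M.round(3))
E
python3 plan2.py
```

```text
s in tool [-0.5    0.009 -0.866]
back 0.0 q [-0.35  0.58  0.21  1.92  0.8   1.36  2.22] dq 0.18 wr [0.57 0.06 0.32] tcp [ 0.478 -0.214  0.152]
up 0.0 q [-0.36  0.43  0.23  1.87  0.8   1.5   2.36] dq 0.24 wr [0.57 0.06 0.42] tcp [ 0.478 -0.214  0.252]
rot rows [14.20013591 -4.85283878  0.        ]
rot 0.00468 q [ 1.38  0.33 -1.17  1.78  0.32  1.24  2.94] dq 3.97 wr [ 0.46 -0.25  0.59] tcp [ 0.464 -0.254  0.25 ]
press 0.0 q [ 1.33  0.4  -1.13  1.86  0.4   1.14  2.89] dq 0.21 wr [ 0.46 -0.25  0.53] tcp [ 0.464 -0.254  0.188]
[[-0.304 -0.953  0.   ]
 [-0.953  0.304 -0.   ]
 [-0.     0.    -1.   ]]
```

```bash
cat > p3.py <<'E'
import re
s=open("plan2.py").read().replace('a=np.cross','go([0,0,0],np.radians(72)*M[:,2],18,"spin"); a=np.cross')
exec(s)
E
python3 p3.py
```

```text
s in tool [-0.5    0.009 -0.866]
back 0.0 q [-0.35  0.58  0.21  1.92  0.8   1.36  2.22] dq 0.18 wr [0.57 0.06 0.32] tcp [ 0.478 -0.214  0.152]
up 0.0 q [-0.36  0.43  0.23  1.87  0.8   1.5   2.36] dq 0.24 wr [0.57 0.06 0.42] tcp [ 0.478 -0.214  0.252]
spin 0.0 q [-0.5   0.45  0.4   1.87  0.75  1.45  1.15] dq 0.67 wr [0.57 0.06 0.42] tcp [ 0.478 -0.214  0.252]
rot rows [14.20013591 -4.85283878  0.        ]
rot 0.0 q [ 0.03  0.18  0.44  1.81 -0.08  1.17  2.08] dq 0.84 wr [ 0.46 -0.25  0.59] tcp [ 0.464 -0.254  0.25 ]
press 0.0 q [ 0.05  0.24  0.44  1.89 -0.12  1.04  2.11] dq 0.26 wr [ 0.46 -0.25  0.53] tcp [ 0.464 -0.254  0.188]
[[-1.    -0.005 -0.   ]
 [-0.005  1.    -0.   ]
 [ 0.    -0.    -1.   ]]
```

>>> {"name": "apply_moves", "arguments": {"rows": [[[0, 0, 0], [0.03, 0.09, 0.055], 1], [[0, 0, 0], [0.09, 0.27, 0.165], 1], [[0, 0, 0], [0.09, 0.27, 0.165], 1], [[0, 0, 0], [0.09, 0.27, 0.165], 1], [[0, 0, 0], [0.09, 0.27, 0.165], 1], [[0, 0, 0], [0.09, 0.27, 0.165], 1], [[0, 0, 0], [0.09, 0.27, 0.165], 1], [[0, 0, 0], [0.09, 0.27, 0.165], 1], [[0, 0, 0], [0.09, 0.27, 0.165], 1], [[0, 0, 0], [0, 0, 0.3], 1], [[0, 0, 0], [0, 0, 0.6], 1], [[0, 0, 0], [0, 0, 0.6], 1], [[0, 0, 0], [0, 0, 0.6], 1], [[0, 0, 0], [0, 0, 0.6], 1], [[0, 0, 0], [0, 0, 0.6], 1]]}}

```text
clock: 20.4
tcp_pos: [0.4804, -0.2042, 0.2593]
orientation: [1.286, -1.762, 0.722]
force: [0.3, 0.2, 0.5]
finger_gap: 0.999
grasp_force: 0.0
```

Next I spin about the tool axis for 18 rows while the fingers shut.

>>> {"name": "apply_moves", "arguments": {"rows": [[[-0.28, -0.82, -0.5], [0, 0, 0], 1], [[-0.28, -0.82, -0.5], [0, 0, 0], -1], [[-0.28, -0.82, -0.5], [0, 0, 0], -1], [[-0.28, -0.82, -0.5], [0, 0, 0], -1], [[-0.28, -0.82, -0.5], [0, 0, 0], -1], [[-0.28, -0.82, -0.5], [0, 0, 0], -1], [[-0.28, -0.82, -0.5], [0, 0, 0], -1], [[-0.28, -0.82, -0.5], [0, 0, 0], -1], [[-0.28, -0.82, -0.5], [0, 0, 0], -1], [[-0.28, -0.82, -0.5], [0, 0, 0], -1], [[-0.28, -0.82, -0.5], [0, 0, 0], -1], [[-0.28, -0.82, -0.5], [0, 0, 0], -1], [[-0.28, -0.82, -0.5], [0, 0, 0], -1], [[-0.28, -0.82, -0.5], [0, 0, 0], -1], [[-0.28, -0.82, -0.5], [0, 0, 0], -1], [[-0.28, -0.82, -0.5], [0, 0, 0], -1], [[-0.28, -0.82, -0.5], [0, 0, 0], -1], [[-0.28, -0.82, -0.5], [0, 0, 0], -1]]}}

```text
clock: 22.2
tcp_pos: [0.4805, -0.204, 0.2583]
orientation: [0.002, -2.472, 1.349]
force: [-0.5, 0.5, -0.1]
finger_gap: 0.0
grasp_force: 0.0
```

>>> {"name": "apply_moves", "arguments": {"rows": [[[0.947, -0.323, 0], [0, 0, 0], -1], [[0.947, -0.323, 0], [0, 0, 0], -1], [[0.947, -0.323, 0], [0, 0, 0], -1], [[0.947, -0.323, 0], [0, 0, 0], -1], [[0.947, -0.323, 0], [0, 0, 0], -1], [[0.947, -0.323, 0], [0, 0, 0], -1], [[0.947, -0.323, 0], [0, 0, 0], -1], [[0.947, -0.323, 0], [0, 0, 0], -1], [[0.947, -0.323, 0], [0, 0, 0], -1], [[0.947, -0.323, 0], [0, 0, 0], -1], [[0.947, -0.323, 0], [0, 0, 0], -1], [[0.947, -0.323, 0], [0, 0, 0], -1], [[0.947, -0.323, 0], [0, 0, 0], -1], [[0.947, -0.323, 0], [0, 0, 0], -1], [[0.947, -0.323, 0], [0, 0, 0], -1], [[0, 0, 0], [0, 0, 0], -1]]}}

```text
clock: 23.8
tcp_pos: [0.479, -0.207, 0.2585]
orientation: [0.0, 3.141, -0.0]
force: [-0.4, -0.5, 0.6]
finger_gap: 0.002
grasp_force: 0.0
```

```bash
python3 -c "
from look import *
look(['spindle_head','stand'])
s=state();print(s['finger_gap'])"; python3 chk.py
```

```text
t 23.8 q [-0.049, 0.156, 0.423, 1.813, -0.069, 1.187, 1.966] tcp [0.479, -0.207, 0.2585]
toolx [-1.  0. -0.] y [ 0.  1. -0.] z [ 0. -0. -1.] F [-0.4 -0.5  0.6]
spindle_head [(0.8, [0.4601, -0.2479, 0.193])]
stand [(0.93, [0.4679, -0.2537, 0.0006]), (0.9, [0.6165, -0.0652, 0.0005]), (0.87, [0.4877, -0.0926, -0.0005]), (0.71, [0.4705, 0.055, -0.0002])]
0.0019154131706068456
nominal axis [-0.8668  0.0104  0.4986] foot [ 0.55   -0.2042  0.2388] F [-0.  -0.2  0.7] gap 0.0019154131706068456
scene {'spindle_head': array([ 0.4662, -0.2529,  0.1906]), 'spindle_mid': array([ 0.465 , -0.2524,  0.1198]), 'spindle_foot': array([ 0.4626, -0.2536,  0.0433])}
 p 0.89 908 z [0.055 0.19 ]
  z 0.062 [ 0.4571 -0.2559] [ 0.449 -0.265] [ 0.471 -0.242]
  z 0.076 [ 0.4568 -0.2555] [ 0.453 -0.261] [ 0.462 -0.248]
  z 0.090 [ 0.4571 -0.2557] [ 0.453 -0.261] [ 0.467 -0.248]
  z 0.104 [ 0.4521 -0.2588] [ 0.447 -0.268] [ 0.465 -0.246]
  z 0.118 [ 0.452  -0.2577] [ 0.446 -0.268] [ 0.465 -0.243]
  z 0.132 [ 0.4514 -0.2579] [ 0.447 -0.268] [ 0.464 -0.243]
  z 0.146 [ 0.4512 -0.2571] [ 0.447 -0.268] [ 0.463 -0.24 ]
  z 0.160 [ 0.456 -0.256] [ 0.447 -0.268] [ 0.474 -0.239]
  z 0.174 [ 0.4559 -0.2557] [ 0.451 -0.263] [ 0.463 -0.245]
  z 0.188 [ 0.4595 -0.2545] [ 0.45  -0.264] [ 0.472 -0.244]
top {}
```

>>> {"name": "apply_moves", "arguments": {"rows": [[[0, 0, 0], [-0.125, -0.39, 0], -1], [[0, 0, 0], [-0.125, -0.39, 0], -1], [[0, 0, 0], [-0.125, -0.39, 0], -1], [[0, 0, 0], [-0.125, -0.39, 0], -1], [[0, 0, 0], [0, 0, -0.45], -1], [[0, 0, 0], [0, 0, -0.45], -1], [[0, 0, 0], [0, 0, -0.45], -1], [[0, 0, 0], [0, 0, -0.45], -1], [[0, 0, 0], [0, 0, 0], -1], [[0, 0, 0], [0, 0, 0], -1]]}}

```text
clock: 25.45
tcp_pos: [0.4655, -0.2504, 0.2029]
orientation: [0.009, -3.14, -0.002]
force: [0.7, 0.1, -0.4]
finger_gap: 0.0
grasp_force: 0.0
```

>>> {"name": "apply_moves", "arguments": {"rows": [[[0, 0, 0], [0, 0, -0.1], -1], [[0, 0, 0], [0, 0, -0.1], -1], [[0, 0, 0], [0, 0, -0.1], -1], [[0, 0, 0], [0, 0, 0], -1], [[0, 0, 0], [0, 0, 0], -1]]}}

```text
clock: 25.95
tcp_pos: [0.4655, -0.2508, 0.1944]
orientation: [0.008, -3.141, -0.001]
force: [0.2, 0.1, 0.8]
finger_gap: 0.0
grasp_force: 0.0
```

>>> {"name": "apply_moves", "arguments": {"rows": [[[0, 0, 0], [-0.05, -0.1, 0], -1], [[0, 0, 0], [0, 0, -0.07], -1], [[0, 0, 0], [0, 0, -0.06], -1], [[0, 0, 0], [0, 0, 0], -1], [[0, 0, 0], [0, 0, 0], -1]]}}

```text
clock: 26.45
tcp_pos: [0.464, -0.2537, 0.1904]
orientation: [0.008, -3.141, -0.001]
force: [0.1, -0.7, -0.4]
finger_gap: -0.004
grasp_force: 0.0
```

>>> {"name": "apply_moves", "arguments": {"rows": [[[0, 0, 0], [0, 0, -0.04], -1], [[0, 0, 0], [0, 0, 0], -1], [[0, 0, 0], [0, 0, 0], -1]]}}

```text
clock: 26.75
tcp_pos: [0.464, -0.2538, 0.1893]
orientation: [0.008, -3.141, -0.001]
force: [0.1, 0.3, 0.2]
finger_gap: -0.003
grasp_force: 0.0
```

>>> {"name": "apply_moves", "arguments": {"rows": [[[0, 0, 0], [0, 0, -0.03], -1], [[0, 0, 0], [0, 0, 0], -1], [[0, 0, 0], [0, 0, 0], -1]]}}

```text
clock: 27.05
tcp_pos: [0.464, -0.2538, 0.1884]
orientation: [0.008, -3.141, -0.001]
force: [0.2, 0.2, -0.3]
finger_gap: 0.0
grasp_force: 0.0
```

>>> {"name": "apply_moves", "arguments": {"rows": [[[0, 0, 0], [0, 0, -0.02], -1], [[0, 0, 0], [0, 0, 0], -1], [[0, 0, 0], [0, 0, 0], -1]]}}

```text
clock: 27.35
tcp_pos: [0.4643, -0.2539, 0.1881]
orientation: [-0.008, 3.141, 0.001]
force: [0.3, -0.5, 2.7]
finger_gap: 0.001
grasp_force: 1.4
```

>>> {"name": "apply_moves", "arguments": {"rows": [[[0, 0, 0], [0, 0, -0.015], -1], [[0, 0, 0], [0, 0, 0], -1], [[0, 0, 0], [0, 0, 0], -1]]}}

```text
clock: 27.65
tcp_pos: [0.4646, -0.2541, 0.1881]
orientation: [-0.008, 3.141, 0.0]
force: [-0.6, 0.0, 5.2]
finger_gap: 0.002
grasp_force: 2.6
```

>>> {"name": "apply_moves", "arguments": {"rows": [[[0, 0, 0], [0, 0, -0.025], -1], [[0, 0, 0], [0, 0, 0], -1], [[0, 0, 0], [0, 0, 0], -1]]}}

```text
clock: 27.95
tcp_pos: [0.4651, -0.2544, 0.1881]
orientation: [-0.008, 3.139, -0.0]
force: [-1.3, 0.5, 7.9]
finger_gap: 0.002
grasp_force: 4.1
```

>>> {"name": "apply_moves", "arguments": {"rows": [[[0, 0, 0], [-0.02, 0, -0.018], -1], [[0, 0, 0], [0, 0, 0], -1]]}}

```text
clock: 28.15
tcp_pos: [0.4649, -0.2546, 0.1881]
orientation: [-0.008, 3.138, -0.001]
force: [0.4, 0.3, 10.1]
finger_gap: 0.004
grasp_force: 5.0
```

>>> {"name": "apply_moves", "arguments": {"rows": [[[0, 0, 0], [0, 0, 0], -1], [[0, 0, 0], [0, 0, 0], -1], [[0, 0, 0], [0, 0, 0], -1], [[0, 0, 0], [0, 0, 0], -1], [[0, 0, 0], [0, 0, 0], -1], [[0, 0, 0], [0, 0, 0], -1], [[0, 0, 0], [0, 0, 0], -1], [[0, 0, 0], [0, 0, 0], -1], [[0, 0, 0], [0, 0, 0], -1], [[0, 0, 0], [0, 0, 0], -1]]}}

```text
clock: 29.15
tcp_pos: [0.465, -0.2545, 0.1881]
orientation: [-0.008, 3.138, -0.001]
force: [-0.3, 0.6, 10.0]
finger_gap: -0.001
grasp_force: 5.1
```

The press held at 10 N for over a second. Now I lift straight off and move clear.

>>> {"name": "apply_moves", "arguments": {"rows": [[[0, 0, 0], [0, 0, 0.04], -1], [[0, 0, 0], [0, 0, 0.1], -1], [[0, 0, 0], [0, 0, 0.4], -1], [[0, 0, 0], [0, 0, 0.8], -1], [[0, 0, 0], [0, 0, 0.8], -1], [[0, 0, 0], [0, 0, 0.8], -1], [[0, 0, 0], [0, 0.6, 0.6], -1], [[0, 0, 0], [0, 0.6, 0], -1], [[0, 0, 0], [0, 0.6, 0], -1], [[0, 0, 0], [0, 0.6, 0], -1], [[0, 0, 0], [0, 0.6, 0], -1], [[0, 0, 0], [0, 0.4, 0], -1], [[0, 0, 0], [0, 0, 0], -1], [[0, 0, 0], [0, 0, 0], -1]]}}

```text
clock: 30.55
tcp_pos: [0.4634, -0.1524, 0.2924]
orientation: [0.007, -3.141, -0.0]
force: [0.7, -0.6, -0.7]
finger_gap: -0.001
grasp_force: 0.0
```

```bash
python3 chk.py; python3 - <<'E'
from h import *
for l in ("oil_bottle","carton","test_block"): print(l,[world("scene",x["position"]).round(3) for x in landmark_of("scene",l)[:1]])
a=cv2.imread("pics/scene_up.png")[120:320,240:440];b=cv2.imread("pics/top_up.png")[170:320,300:450]
cv2.imwrite("pics/final.png",np.hstack([cv2.resize(x,(400,400)) for x in (a,b)]))
E
```

```text
nominal axis [-0.867   0.0119  0.4982] foot [ 0.5327 -0.1534  0.2736] F [ 0.7 -0.6 -0.7] gap -0.0006500246112547581
scene {'spindle_head': array([ 0.4652, -0.2548,  0.1895]), 'spindle_mid': array([ 0.4642, -0.2546,  0.1206]), 'spindle_foot': array([ 0.4609, -0.2501,  0.0426])}
 p 0.69 937 z [0.056 0.19 ]
  z 0.063 [ 0.4572 -0.2555] [ 0.45  -0.265] [ 0.471 -0.242]
  z 0.077 [ 0.4569 -0.2557] [ 0.454 -0.261] [ 0.462 -0.248]
  z 0.091 [ 0.4569 -0.2558] [ 0.452 -0.261] [ 0.465 -0.248]
  z 0.105 [ 0.4519 -0.2582] [ 0.447 -0.268] [ 0.465 -0.244]
  z 0.119 [ 0.452  -0.2579] [ 0.447 -0.268] [ 0.465 -0.243]
  z 0.133 [ 0.4518 -0.2582] [ 0.447 -0.268] [ 0.465 -0.243]
  z 0.147 [ 0.4524 -0.2579] [ 0.446 -0.268] [ 0.469 -0.24 ]
  z 0.161 [ 0.4561 -0.2558] [ 0.447 -0.268] [ 0.474 -0.239]
  z 0.175 [ 0.4561 -0.2565] [ 0.452 -0.263] [ 0.467 -0.245]
  z 0.189 [ 0.4602 -0.254 ] [ 0.451 -0.264] [ 0.473 -0.243]
top {'spindle_head': array([ 0.4605, -0.254 ,  0.1872]), 'spindle_mid': array([ 0.4618, -0.2531,  0.1133]), 'spindle_foot': array([ 0.4646, -0.2504,  0.0479])}
 p 0.52 192 z [0.109 0.19 ]
  z 0.116 [ 0.4734 -0.2446] [ 0.463 -0.261] [ 0.48  -0.239]
  z 0.130 [ 0.4747 -0.245 ] [ 0.468 -0.256] [ 0.479 -0.239]
  z 0.144 [ 0.4747 -0.2479] [ 0.465 -0.267] [ 0.48  -0.239]
  z 0.158 [ 0.473  -0.2494] [ 0.464 -0.267] [ 0.479 -0.239]
  z 0.186 [ 0.4673 -0.2541] [ 0.456 -0.263] [ 0.476 -0.243]
oil_bottle [array([ 0.732, -0.007,  0.001])]
carton [array([ 0.76 , -0.109, -0.002])]
test_block [array([ 0.724, -0.277,  0.007])]
```

View pics/final.png

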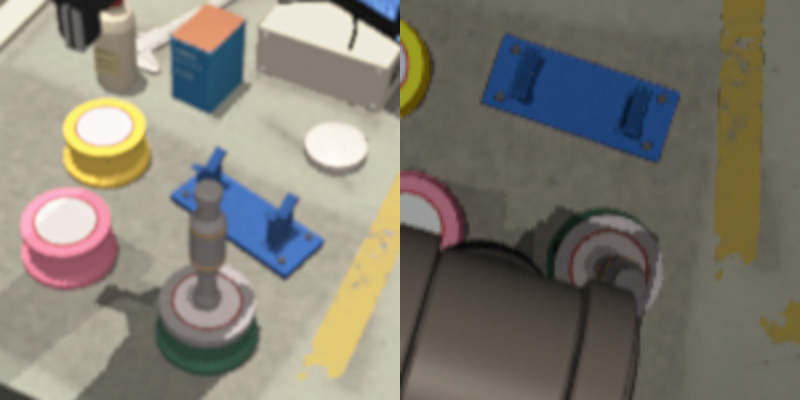

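The picture shows the spindle standing free and upright inside the red ring (foot at crop left (207,300)). The bottle, carton and test block are where they were.

```bash
python3 -c "
from plant import *
print(close_job())"
```

```text
the job is handed in; nothing more can be done
None
```

The spindle stands free and upright inside the red ring on the green table's plate (found at about 48 mm); I pressed its head with 10 N for over a second, left the other objects where they were, and handed the job in at about 31 s.

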